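# Seat the turntable plate of the tin mixer on its drive pin

### The arm

A 6-joint arm with a two-finger parallel gripper is mounted at the origin on the work surface. World frame = base frame: x ahead of the robot, y to its left, z up, the work surface at z = 0. Lengths are in m, angles in rad, forces in N, time in s.
With the tool pointing down it reaches from about 0.425 to 0.95 m from the base axis. Payload 3.5 kg.
Tool frame: the origin (TCP) lies at the very end of the fingers, on their centre line; the grasp point (between the pads) lies 19 mm behind it; z points along the fingers, x is the direction in which the jaws open and shut, and the axes are right-handed (so a half turn about z gives the same grasp; the last joint's range is limited). The gripper opens to 85 mm and grips with 20 to 120 N. Pads are 22 mm wide; open, the fingers measure 114 mm over their backs; the gripper's body (76 mm by 85 mm) begins 54 mm behind the grasp point. The pads swing forward as they close: fully open they stand 13 mm farther back than shut.
Start: joints at [-1.297, 0.286, 1.577, -0, 1.279, -0.15], TCP at [0.278, -0.615, 0.231] pointing down, gripper open.
Joint ranges: [-2.77, 2.77], [-0.9, 2.22], [0.21, 2.48], [-1.53, 4.67], [0.24, 2.81], [-2.84, 2.84]. Speed limits (rad/s): [2.79, 2.79, 3.14, 3.14, 3.14, 3.14].

### API

Orientations are given as a unit quaternion [w, x, y, z].
In Python, from plant import sense, viewer, order gives the robot as it stands. The module is installed in compiled form; this text tells all that it offers.
- The arm moves only by the tool send_rows, never from a script. Its argument "commands" is a list of rows, each a list of 5 numbers: the closure, from 0 (fully open) to 1 (shut), then the shift along the tool's x, y, z in cm, then the turn about the tool's z in rad. In form: [[gripper, dx, dy, dz, twist], ...]. A call has exactly 5 rows; each row is the pose to reach, as a shift and turn from the pose commanded when the call began, along the tool's axes at that moment; what a row does not reach only later rows make up. A row lasts 1/8 s, in which the tool goes at most 62.5 mm and 10.7 degrees, less where a joint would pass 70% of its speed; a pose out of reach is approached as far as the arm can. A call with a gripper value outside its range is refused whole. The fingers move at their own pace and stop on an object; the grip force is fixed at half the most. Time passes only in rows, so rows that repeat a pose let the fingers close, or fill a call up. It gives the time, the measured TCP pose, the force and the opening at its end, in the units of the state.
- sense(): the state, without advancing time (a new reading comes with each control period).
- viewer.read_camera(name): name is "scene" or "top"; returns the picture (400x640x3 uint8, red, green, blue); there is no depth.
- viewer.camera_model(name): a dict with "fx", "fy", "cx", "cy" (pixels), "R" (3x3) and "t" (3): a world point X has camera coordinates R X + t. Camera axes: x right, y down, z forward; pixel columns grow to the right and rows downward; lengths in m; the calibration is good to about 2 mm. A picture is of the moment at which its call begins. camera_model takes no time and is no camera call.
- order.finish_job(): hands the job in, once; it reports no verdict.
The state is a dict: "clock": time; "q": joint angles; "qvel": joint speeds; "effort": joint torques, N m; "tool_pos": TCP position; "ee_rot": TCP orientation; "wrist_force": force on the tool from outside, world axes, zero at the start; "torque": the same for the moment, N m; "opening": finger opening in m.
Only numpy, scipy, OpenCV 4.12 (cv2) and the standard library are available. Lean on these libraries where they do the work, as an engineer would, in place of code of your own. Each camera call takes 0.05 s, during which the arm holds its last target.

### The job

The round plate of the bench tin mixer sits too high because its rim notch is out of line with the drive pin. Push the plate round with a fingertip, say against one of its pegs, until the notch stands over the pin, then press the plate down until it is fully seated with the pin in the notch. Do not lift the plate, and leave the tins, the cup and the roll of tape where they stand.

Things in the scene. Friction and masses are not known exactly. Their poses are not given: they have to be found in the camera images.
- mixer: Fixed bench mixer: a grey square housing 210 x 210 mm, its top 55 mm above the table; origin at the centre of its underside, on the plate's turning axis, z up. Along its own +x the steel drive pin lies over the housing, and a dark block 12 x 26 mm and 16 mm high (92 to 104 mm from the axis) holds the pin's outer end. The mixer stands at any yaw within about 60 degrees.
- pin (a point): Point on the drive pin: a fixed round steel pin 8 mm thick, lying level and pointing from the axis outwards, from 58 to 94 mm from the axis; its centre line is 63 mm above the table. This point lies on the centre line, 67 mm from the axis. The outer part of the pin and its block show beyond the plate's rim.
- plate_top (a point): Centre of the upper face of the plate, on the turning axis; turns and sinks with the plate (x axis towards the notch). The plate is a bare aluminium disc 150 mm across and 8 mm thick, its upper face free but for the three pegs; at the start this face is 79 mm above the table, fully seated 67 mm.
- notch (a point): Middle of the plate's only notch, at half the plate's thickness and 67 mm from the axis, turning with the plate. The notch is open at the rim, 14 mm wide and about 20 mm deep, with 2 mm chamfers below. When the plate is seated this point meets pin.
- peg0 (a point): Top centre of a steel peg on the plate: three alike, 12 mm thick, standing 24 mm above the plate's upper face, 60 mm from the axis. This one is 60 degrees counter-clockwise (seen from above) from the notch.
- peg1 (a point): Top centre of the like peg opposite the notch (180 degrees).
- peg2 (a point): Top centre of the like peg 60 degrees clockwise from the notch.
- plate (a joint): Angle of the plate about its upright axis, rad, growing counter-clockwise from above; 0 (or any whole turn) when the notch is over the pin. It turns without end either way, with a drag of 0.1 N m (about 1.7 N at a peg), and stays where it is left.
- plate_lift (a joint): How far the plate has been pressed down, m: 0 at the start, 0.012 fully seated; negative if lifted. A friction fit of 8 N holds it wherever it is left. If the notch is not over the pin the plate strikes the pin at about 0.004 and goes no further; within about 4 mm at the notch it finds its own way.
- big_tin: Bystander: paint tin 104 mm across, 118 mm high, origin at the centre of its underside.
- cup: Bystander: white mixing cup, 80 mm across the rim, 100 mm high, origin at the centre of its underside.
- tape: Bystander: roll of masking tape lying flat, 104 mm across, 24 mm high, origin at the centre of its underside.
- small_tin: Bystander: paint tin 68 mm across, 80 mm high, origin at the centre of its underside.

How it is judged:
By the outcome, as a careful person would: the job done as asked, in the order asked, and still so for the second after the job is handed in, with the robot touching nothing.
It also fails if it takes over 56 s, if anything falls off the work surface, if the arm or the gripper's body presses on something with over 40 N, if the wrist force passes 120 N, or if a joint passes its speed limit or range.

## Working session

There is one attempt and no reset: what is moved stays moved. The work goes in short steps, Python scripts to look and compute and a tool call to move; the robot and the scene stay as the last step left them, time stands still between calls to the robot, and variables do not carry over. Pictures are saved under pics/ and viewed, and the job is handed in when it is done.

Besides the shell and the picture viewer there is one more tool, called after "Request:" as name(argument=value, ...), one argument or row to a line, values as JSON. send_rows: Moves the arm, as the interface text tells. Its arguments: {"type":"object","properties":{"commands":{"type":"array"}},"required":["commands"]}

```bash
mkdir -p pics; python3 - <<'E'
from plant import sense, viewer
import cv2,json
s=sense();print(s)
for n in("scene","top"):
    im=viewer.read_camera(n);cv2.imwrite(f"pics/{n}0.png",im[:,:,::-1])
    print(n,viewer.camera_model(n))
E
```

```text
{'clock': 0.0, 'q': array([-1.29701072e+00,  2.87158868e-01,  1.57821644e+00,  1.12233223e-05,
        1.27860169e+00, -1.49986764e-01]), 'qvel': array([ 1.43739966e-03,  2.39736313e-05,  5.76504146e-04, -6.87432527e-04,
       -8.69820333e-04,  4.21978666e-04]), 'effort': array([ 3.32751979e-04, -4.05976439e+01, -2.92625356e+01, -1.67315570e-04,
        5.83896472e-03, -6.46702190e-06]), 'tool_pos': array([ 0.27741471, -0.61461928,  0.22993036]), 'ee_rot': array([-7.93259408e-04,  8.39999133e-01, -5.42586432e-01, -8.89972186e-04]), 'wrist_force': array([ 0.66093076,  0.23474181, -0.47808207]), 'torque': array([0.03456887, 0.03920653, 0.03718865]), 'opening': 0.08563456895690345}
scene {'fx': 468.7239846463744, 'fy': 468.7239846463744, 'cx': 321.11283806282506, 'cy': 198.29882425749548, 'R': array([[-0.08575299,  0.99627856,  0.008686  ],
       [ 0.58612069,  0.05749543, -0.80818118],
       [-0.80567299, -0.06421291, -0.58886988]]), 't': array([-0.00409303, -0.25723185,  1.5509594 ])}
top {'fx': 458.892237450004, 'fy': 458.892237450004, 'cx': 324.8285278218036, 'cy': 189.0445430706489, 'R': array([[ 0.02999115, -0.99908351, -0.0305397 ],
       [-0.99388268, -0.02655816, -0.10720022],
       [ 0.10629089,  0.03356794, -0.9937683 ]]), 't': array([0.03750218, 0.60769706, 0.90335051])}
```

View pics/scene0.png

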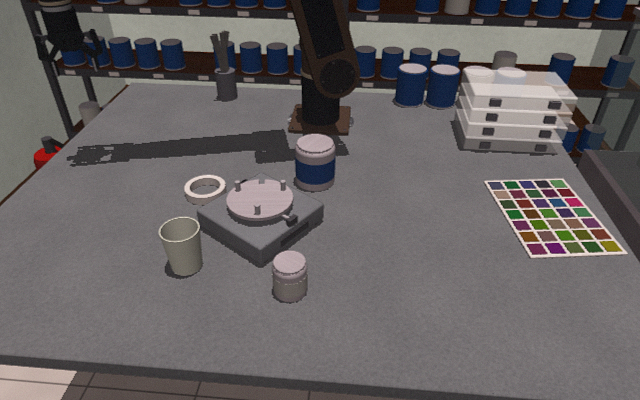

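View pics/top0.png

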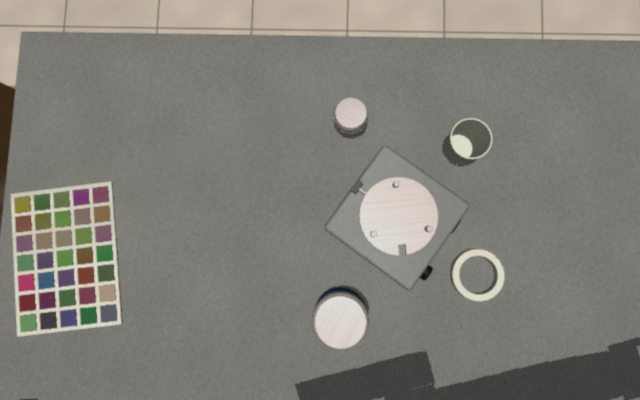

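The scene view shows the mixer at about (260,205), with the pin block near (291,220). In the top view the mixer is at about (398,217), the pin block is near (358,187), and the notch is near (402,250). I'll zoom in on the top view.

```bash
python3 - <<'E'
import cv2
im=cv2.imread("pics/top0.png")[140:300,310:480]
cv2.imwrite("pics/top0z.png",cv2.resize(im,None,fx=3.7,fy=3.7,interpolation=cv2.INTER_CUBIC))
im=cv2.imread("pics/scene0.png")[165:265,190:330]
cv2.imwrite("pics/scene0z.png",cv2.resize(im,None,fx=5,fy=5,interpolation=cv2.INTER_CUBIC))
E
```

```text
(no output)
```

View pics/top0z.png

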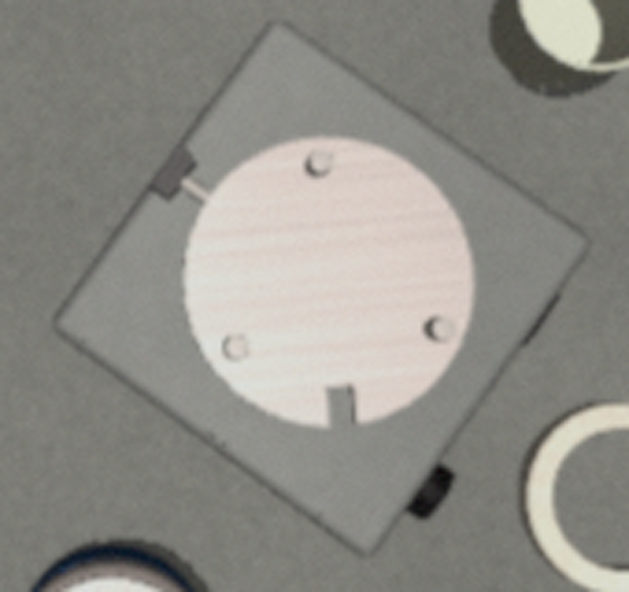

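View pics/scene0z.png

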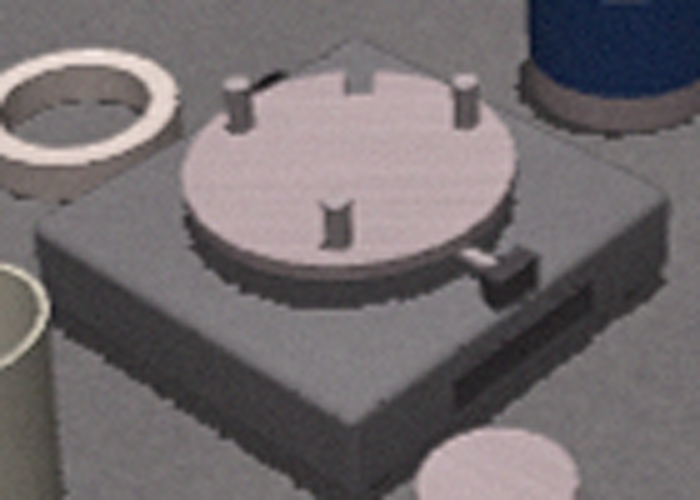

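```bash
cat > h.py <<'E'
from plant import viewer
import numpy as np
def ray(name,u,v,z):
    c=viewer.camera_model(name);R=c["R"];t=c["t"]
    d=R.T@np.array([(u-c["cx"])/c["fx"],(v-c["cy"])/c["fy"],1]);o=-R.T@t
    return o+d*(z-o[2])/d[2]
def proj(name,X):
    c=viewer.camera_model(name);p=c["R"]@np.asarray(X)+c["t"]
    return c["fx"]*p[0]/p[2]+c["cx"],c["fy"]*p[1]/p[2]+c["cy"]
E
python3 - <<'E'
from h import *
T=lambda x,y,z:ray("top",310+(x+.5)/3.7-.5,140+(y+.5)/3.7-.5,z)[:2]
S=lambda x,y,z:ray("scene",190+(x+.5)/5-.5,165+(y+.5)/5-.5,z)[:2]
cs=np.array([T(*p,.055) for p in [(279,20),(590,240),(368,553),(54,323)]])
print(cs,"centre",cs.mean(0))
for i in range(4):
    d=cs[(i+1)%4]-cs[i];print(np.linalg.norm(d),np.degrees(np.arctan2(d[1],d[0])))
print("disc",(T(184,280,.077)+T(474,280,.077))/2,(T(330,136,.077)+T(330,428,.077))/2)
c=cs.mean(0)
def pol(n,p):
    d=p-c;print(n,p,np.linalg.norm(d),np.degrees(np.arctan2(d[1],d[0])))
pol("block",T(174,172,.071))
pol("pin",T(195,190,.065))
pol("peg a",T(320,162,.103));pol("peg b",T(441,327,.103));pol("peg c",T(236,345,.103))
pol("notch",T(342,405,.079))
print("scene")
pol("peg a",S(337,203,.103));pol("peg b",S(237,82,.103));pol("peg c",S(466,80,.103));pol("notch",S(360,84,.079))
pol("block",S(512,265,.071))
print("bigtin",ray("top",341,321,.118),"cup",ray("top",471,138,.1),"small",ray("top",351,113,.08),"tape",ray("top",478,275,.024))
E
```

```text
[[ 0.69603298 -0.06414468]
 [ 0.5810809  -0.23075502]
 [ 0.41360852 -0.1150868 ]
 [ 0.52877208  0.05291257]] centre [ 0.55487362 -0.08926848]
0.20241784754635853 -124.60356776887089
0.20353410885126746 145.3683106640083
0.20368219009481217 55.569365823710775
0.20415340139619167 -34.98618502135155
disc [ 0.55469575 -0.08992592] [ 0.55437261 -0.09064245]
block [ 0.60976071 -0.00863393] 0.09754242589640241 55.75729542307084
pin [ 0.60112581 -0.02019906] 0.08312550502330424 56.19184485722552
peg a [ 0.61315493 -0.08147063] 0.058800656838223456 7.6207303762932215
peg b [ 0.53129758 -0.14307356] 0.058743648569238305 -113.66182773669402
peg c [ 0.51925738 -0.04062134] 0.06029146873920013 126.20913520631233
notch [ 0.49048168 -0.09734898] 0.06489696924927775 -172.84738386517915
scene
peg a [ 0.61401544 -0.08134636] 0.059670051840242745 7.629427589900145
peg b [ 0.52744643 -0.1449603 ] 0.062079220473681196 -116.21939299448503
peg c [ 0.51547689 -0.0408332 ] 0.062434595145811636 129.12453029523425
notch [ 0.48859717 -0.09687929] 0.06671200949535164 -173.4491734260584
block [ 0.60910054 -0.00760464] 0.09802826891472954 56.41480536447781
bigtin [0.35964844 0.01563161 0.118     ] cup [ 0.70410993 -0.22219227  0.1       ] small [0.75339472 0.00609541 0.08      ] tape [ 0.44270629 -0.25658442  0.024     ]
```

```bash
cat >> h.py <<'E'
from plant import sense
from scipy.spatial.transform import Rotation as Ro
C=np.array([0.5546,-0.0897])
def cur():
    s=sense();w,x,y,z=s["ee_rot"];R=Ro.from_quat([x,y,z,w]).as_matrix()
    return s,np.array(s["tool_pos"]),R,np.arctan2(R[1,0],R[0,0])
def rows(targets):
    "targets: x,y,z,yaw deg ; prints dx dy dz cm, twist"
    s,p,R,yaw=cur()
    print("t",s["clock"],"p",p.round(4),"yaw",np.degrees(yaw).round(1),"F",np.round(s["wrist_force"],1),"q6",round(s["q"][5],2))
    for t in targets:
        d=R.T@(np.array(t[:3])-p)*100
        tw=-((np.radians(t[3])-yaw+np.pi)%(2*np.pi)-np.pi)
        print(np.round(d,2),round(tw,3))
def pol(r,th,z,yaw=None):
    a=np.radians(th);return (C[0]+r*np.cos(a),C[1]+r*np.sin(a),z,th if yaw is None else yaw)
E
python3 -c "
from h import *
rows([pol(.058,32,.231)])"
```

```text
t 0.1 p [ 0.2775 -0.6147  0.2301] yaw -65.7 F [-0.  -0.5 -0.2] q6 -0.15
[-37.24 -52.6    0.  ] -1.705
```

Request:
send_rows(
  commands=[
    [1, -2.9, -4.1, 0, -0.13],
    [1, -5.8, -8.2, 0, -0.26],
    [1, -8.7, -12.3, 0, -0.39],
    [1, -11.6, -16.4, 0, -0.52],
    [1, -14.5, -20.5, 0, -0.65],
  ],
)

```text
clock: 0.72
tool_pos: [0.4053, -0.397, 0.2308]
ee_rot: [-0.0, 0.97, -0.244, -0.0]
wrist_force: [1.9, -0.2, 0.2]
opening: 0.0001
```

```bash
python3 -c "
from h import *
rows([pol(.058,32,.231),pol(.058,32,.13)])"
```

```text
t 0.725 p [ 0.4053 -0.397   0.2308] yaw -28.2 F [ 1.9 -0.2  0.2] q6 -0.46
[  1.49 -39.18  -0.  ] -1.051
[  1.5  -39.17  10.1 ] -1.051
```

Request:
send_rows(
  commands=[
    [1, 0.2, -5, 0, -0.14],
    [1, 0.4, -10, 0, -0.28],
    [1, 0.6, -15, 0, -0.42],
    [1, 0.8, -20, 0, -0.56],
    [1, 1.0, -25, 0, -0.7],
  ],
)

```text
clock: 1.35
tool_pos: [0.5332, -0.1822, 0.2309]
ee_rot: [-0.0, 0.995, 0.104, -0.0]
wrist_force: [-0.0, -1.2, 0.1]
opening: 0.0
```

```bash
python3 -c "
from h import *
rows([pol(.058,32,.231),pol(.058,32,.12)])"
```

```text
t 1.35 p [ 0.5332 -0.1822  0.2309] yaw 11.9 F [-0.  -1.2  0.1] q6 -0.72
[ 9.45e+00 -1.06e+01 -1.00e-02] -0.351
[  9.45 -10.59  11.09] -0.351
```

Request:
send_rows(
  commands=[
    [1, 3.5, -4, 0, -0.15],
    [1, 6.8, -7.6, 0, -0.3],
    [1, 9.45, -10.6, 2, -0.35],
    [1, 9.45, -10.6, 7, -0.35],
    [1, 9.45, -10.6, 10, -0.35],
  ],
)

```text
clock: 1.98
tool_pos: [0.6026, -0.0596, 0.1281]
ee_rot: [-0.001, 0.962, 0.274, -0.002]
wrist_force: [-0.4, -0.8, 1.0]
opening: -0.0004
```

```bash
python3 - <<'E'
from h import *
import cv2
for n,(a,b,c,d) in {"top":(140,300,310,480),"scene":(100,265,150,370)}.items():
    im=viewer.read_camera(n)[a:b,c:d,::-1]
    cv2.imwrite(f"pics/{n}1.png",cv2.resize(im,None,fx=3.6,fy=3.6,interpolation=cv2.INTER_CUBIC))
rows([pol(.058,32,.089),pol(.058,28,.089),pol(.058,24,.089),pol(.058,20,.089)])
E
```

```text
t 2.075 p [ 0.6006 -0.0597  0.1259] yaw 31.7 F [-1.2  0.9  0.6] q6 -0.82
[0.34 0.13 3.69] -0.005
[0.33 0.54 3.69] 0.065
[0.29 0.94 3.69] 0.135
[0.22 1.34 3.68] 0.204
```

View pics/top1.png

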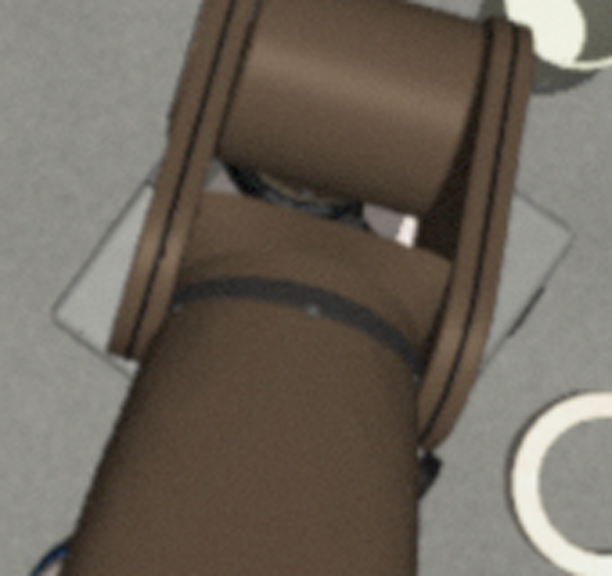

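View pics/scene1.png

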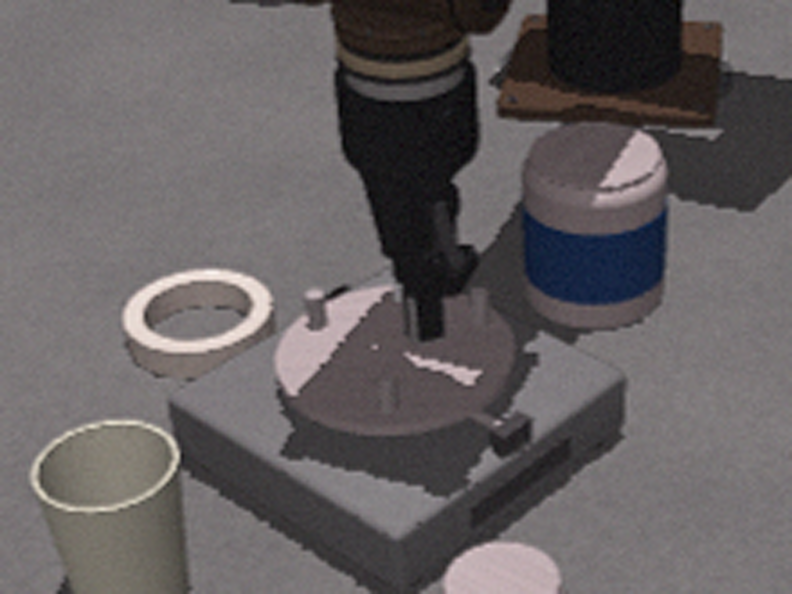

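The fingertip hangs over the plate at (428,330) in the scene crop, clear of all the pegs, with peg1 at (388,395). The arm blocks the top view. I'll lower the fingertip beside peg1.

Request:
send_rows(
  commands=[
    [1, 0.3, 0, 1.5, 0],
    [1, 0.3, 0, 3.0, 0],
    [1, 0.3, 0, 3.5, 0],
    [1, 0.3, 0, 3.5, 0],
    [1, 0.3, 0, 3.5, 0],
  ],
)

```text
clock: 2.7
tool_pos: [0.607, -0.0595, 0.097]
ee_rot: [0.0, 0.962, 0.273, 0.001]
wrist_force: [-1.0, -0.4, 0.7]
opening: -0.0001
```

```bash
python3 - <<'E'
from h import *
rows([pol(.058,a,.089) for a in (29,26,23,20,17)])
E
```

```text
t 2.7 p [ 0.607  -0.0595  0.097 ] yaw 31.7 F [-1.  -0.4  0.7] q6 -0.82
[-0.25  0.09  0.8 ] 0.047
[-0.27  0.39  0.8 ] 0.099
[-0.31  0.69  0.8 ] 0.151
[-0.36  0.99  0.8 ] 0.204
[-0.43  1.28  0.8 ] 0.256
```

Request:
send_rows(
  commands=[
    [1, -0.25, 0.1, 0.75, 0.05],
    [1, -0.27, 0.4, 0.75, 0.1],
    [1, -0.31, 0.7, 0.75, 0.15],
    [1, -0.36, 1.0, 0.75, 0.2],
    [1, -0.43, 1.3, 0.75, 0.26],
  ],
)

```text
clock: 3.32
tool_pos: [0.61, -0.0722, 0.0895]
ee_rot: [-0.0, 0.989, 0.145, 0.0]
wrist_force: [-0.4, 1.9, -0.3]
opening: -0.0004
```

```bash
python3 - <<'E'
from h import *
rows([pol(.058,a,.088) for a in (12,7,2,-3,-8)])
E
```

```text
t 3.325 p [ 0.61   -0.0722  0.0895] yaw 16.7 F [-0.4  1.9 -0.3] q6 -0.57
[-0.03  0.56  0.15] 0.081
[-0.09  1.06  0.15] 0.169
[-0.2   1.55  0.15] 0.256
[-0.35  2.04  0.15] 0.343
[-0.54  2.51  0.14] 0.43
```

Request:
send_rows(
  commands=[
    [1, -0.03, 0.56, 0, 0.08],
    [1, -0.09, 1.06, 0, 0.17],
    [1, -0.2, 1.55, 0, 0.26],
    [1, -0.35, 2.04, 0, 0.34],
    [1, -0.54, 2.51, 0, 0.43],
  ],
)

```text
clock: 3.95
tool_pos: [0.612, -0.0978, 0.0894]
ee_rot: [-0.001, 0.998, -0.07, 0.0]
wrist_force: [-0.1, 2.1, 0.2]
opening: -0.0
```

```bash
python3 - <<'E'
from h import *
rows([pol(.058,a,.089) for a in (-14,-20,-26,-32,-38)])
import cv2
im=viewer.read_camera("scene")[100:265,150:370,::-1]
cv2.imwrite(f"pics/scene2.png",cv2.resize(im,None,fx=3.6,fy=3.6,interpolation=cv2.INTER_CUBIC))
E
```

```text
t 3.95 p [ 0.612  -0.0978  0.0894] yaw -8.0 F [-0.1  2.1  0.2] q6 -0.18
[-0.03  0.61  0.04] 0.104
[-0.13  1.21  0.04] 0.209
[-0.28  1.79  0.04] 0.314
[-0.5   2.36  0.04] 0.418
[-0.78  2.9   0.04] 0.523
```

View pics/scene2.png

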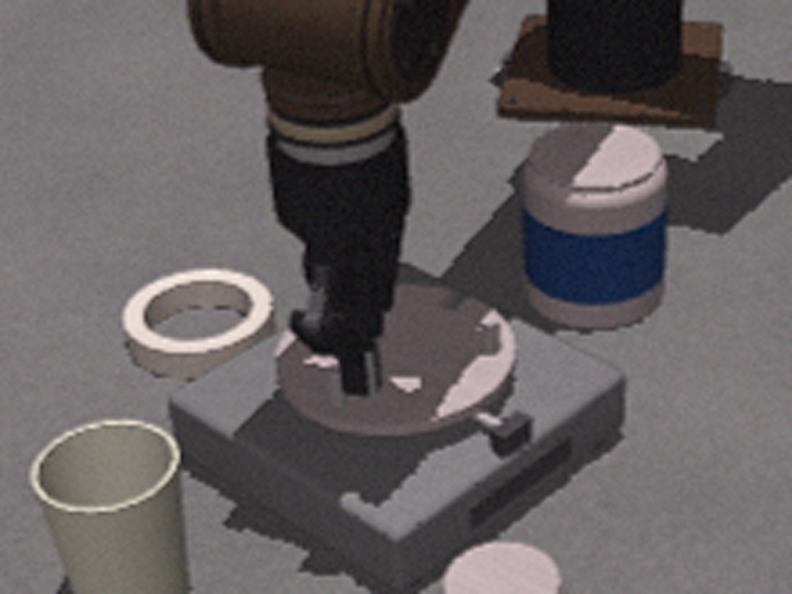

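```bash
python3 - <<'E'
from h import *
p=ray("scene",150+490.5/3.6-.5,100+339/3.6-.5,.079)[:2]-C
print(np.hypot(*p),np.degrees(np.arctan2(p[1],p[0])))
print([ (3.6*(u-150),3.6*(v-100)) for u,v in [proj("scene",pol(.06,a,.103)[:3]) for a in (-24,-54,-72)]])
E
```

```text
0.061401441196149195 110.78896187081696
[(np.float64(332.48762170706516), np.float64(370.89729688780676)), (np.float64(300.4109171185213), np.float64(349.4437413134283)), (np.float64(293.2032391802765), np.float64(332.7696057332002))]
```

Request:
send_rows(
  commands=[
    [1, -0.03, 0.61, 0, 0.1],
    [1, -0.13, 1.21, 0, 0.21],
    [1, -0.28, 1.79, 0, 0.31],
    [1, -0.5, 2.36, 0, 0.42],
    [1, -0.78, 2.9, 0, 0.52],
  ],
)

```text
clock: 4.62
tool_pos: [0.6005, -0.1254, 0.0894]
ee_rot: [-0.001, 0.946, -0.324, 0.0]
wrist_force: [0.8, 3.4, -0.9]
opening: 0.0001
```

```bash
python3 - <<'E'
from h import *
rows([pol(.058,a,.089) for a in (-44,-50,-56,-62,-68)])
import cv2
print([ (3.6*(u-150),3.6*(v-100)) for u,v in [proj("scene",pol(r,a,z)[:3]) for r,a,z in ((.06,-54.5,.103),(.06,-54.5+120,.103),(.067,125.5,.079))]])
im=viewer.read_camera("scene")[100:265,150:370,::-1]
cv2.imwrite(f"pics/scene3.png",cv2.resize(im,None,fx=3.6,fy=3.6,interpolation=cv2.INTER_CUBIC))
E
```

```text
t 4.625 p [ 0.6005 -0.1254  0.0894] yaw -37.8 F [ 0.8  3.4 -0.9] q6 0.29
[-0.05  0.62  0.04] 0.109
[-0.15  1.22  0.04] 0.213
[-0.31  1.81  0.04] 0.318
[-0.53  2.37  0.04] 0.423
[-0.8   2.91  0.04] 0.527
[(np.float64(300.08040952150975), np.float64(349.00603157437524)), (np.float64(471.4597237412884), np.float64(349.192719542714)), (np.float64(488.19623341941065), np.float64(321.6480631554181))]
```

View pics/scene3.png

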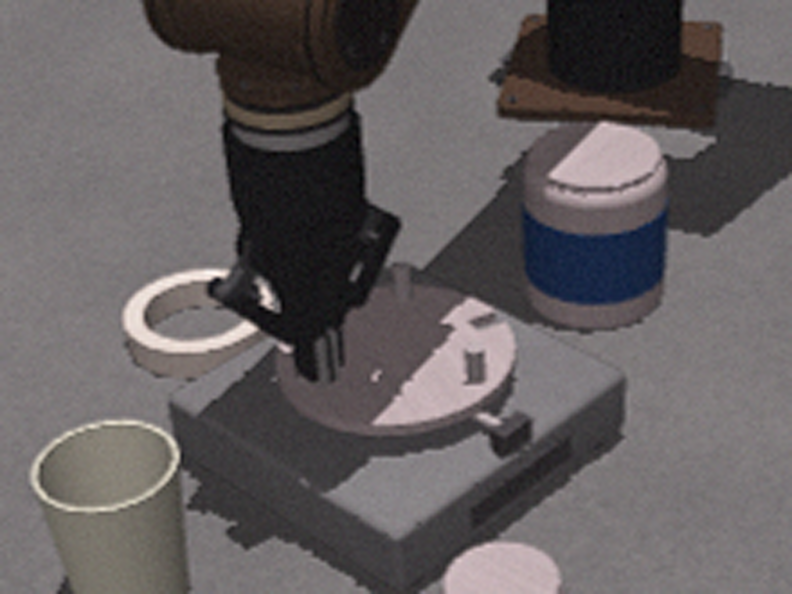

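The notch at (485,320) and peg2 at (473,350) are where the rolling-contact model puts them (plate turned about 62°). I'll keep pushing.

Request:
send_rows(
  commands=[
    [1, -0.05, 0.62, 0, 0.11],
    [1, -0.15, 1.22, 0, 0.21],
    [1, -0.31, 1.81, 0, 0.32],
    [1, -0.53, 2.37, 0, 0.42],
    [1, -0.8, 2.91, 0, 0.53],
  ],
)

```text
clock: 5.3
tool_pos: [0.5769, -0.144, 0.0895]
ee_rot: [-0.001, 0.829, -0.56, 0.001]
wrist_force: [1.4, 2.0, -1.3]
opening: -0.0001
```

```bash
python3 - <<'E'
from h import *
rows([pol(.058,a,.089) for a in (-75,-82,-89,-96,-103)])
E
```

```text
t 5.3 p [ 0.5769 -0.144   0.0895] yaw -68.1 F [ 1.4  2.  -1.3] q6 0.77
[-0.11  0.74  0.05] 0.121
[-0.23  1.43  0.05] 0.243
[-0.45  2.11  0.05] 0.365
[-0.74  2.76  0.05] 0.487
[-1.11  3.36  0.04] 0.609
```

Request:
send_rows(
  commands=[
    [1, -0.11, 0.74, 0, 0.12],
    [1, -0.23, 1.43, 0, 0.24],
    [1, -0.45, 2.11, 0, 0.37],
    [1, -0.74, 2.76, 0, 0.49],
    [1, -1.11, 3.36, 0, 0.61],
  ],
)

```text
clock: 5.92
tool_pos: [0.5417, -0.147, 0.0897]
ee_rot: [0.001, -0.622, 0.783, -0.002]
wrist_force: [1.6, -0.5, -1.3]
opening: -0.0
```

```bash
python3 - <<'E'
from h import *
import cv2
rows([pol(.058,a,.089) for a in (-104,-106,-108)])
im=viewer.read_camera("scene")[165:265,190:330,::-1]
cv2.imwrite(f"pics/scene4.png",cv2.resize(im,None,fx=5,fy=5,interpolation=cv2.INTER_CUBIC))
E
```

```text
t 5.925 p [ 0.5417 -0.147   0.0897] yaw -103.0 F [ 1.6 -0.5 -1.3] q6 1.35
[-0.08  0.14  0.07] 0.017
[-0.08  0.34  0.07] 0.052
[-0.1   0.54  0.07] 0.087
```

View pics/scene4.png

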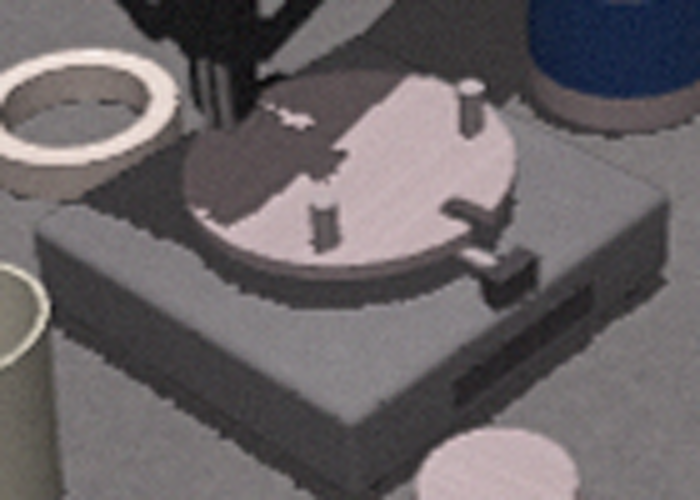

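```bash
python3 - <<'E'
from h import *
S=lambda x,y,z:ray("scene",190+(x+.5)/5-.5,165+(y+.5)/5-.5,z)[:2]
for n,x,y,z in (("peg2",322,203,.103),("peg0",471,86,.103),("notch",474,211,.079),("block",512,265,.071)):
    d=S(x,y,z)-C;print(n,np.hypot(*d),np.degrees(np.arctan2(d[1],d[0])))
E
```

```text
peg2 0.060070278764123394 1.8992228162230596
peg0 0.062298294900679965 123.60081436550703
notch 0.06781756672485467 65.58974380468698
block 0.09853911055734038 56.42106205420018
```

Request:
send_rows(
  commands=[
    [1, -0.08, 0.14, 0, 0.02],
    [1, -0.08, 0.24, 0, 0.03],
    [1, -0.09, 0.34, 0, 0.05],
    [1, -0.1, 0.46, 0, 0.07],
    [1, -0.1, 0.46, 0, 0.07],
  ],
)

```text
clock: 6.6
tool_pos: [0.5366, -0.1443, 0.089]
ee_rot: [0.0, -0.595, 0.804, -0.0]
wrist_force: [1.4, -1.8, 2.2]
opening: 0.0003
```

```bash
python3 - <<'E'
from h import *
import cv2
rows([pol(.058,a,.089) for a in (-104,-106,-108)])
im=viewer.read_camera("scene")[165:265,190:330,::-1]
cv2.imwrite(f"pics/scene5.png",cv2.resize(im,None,fx=5,fy=5,interpolation=cv2.INTER_CUBIC))
E
```

```text
t 6.6 p [ 0.5366 -0.1443  0.089 ] yaw -107.0 F [ 1.4 -1.8  2.2] q6 1.42
[ 0.04 -0.43 -0.  ] -0.052
[ 0.05 -0.23 -0.  ] -0.017
[ 0.05 -0.03 -0.  ] 0.018
```

View pics/scene5.png

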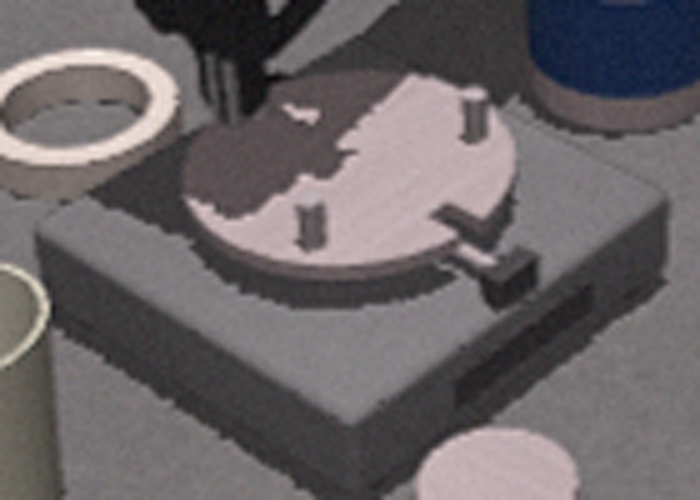

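Request:
send_rows(
  commands=[
    [1, 0, -0.5, 0, 0],
    [1, 0, -1.0, 0, 0],
    [1, 0, -1.0, -3, 0],
    [1, 0, -1.0, -8, 0],
    [1, 0, -1.0, -10, 0],
  ],
)

```text
clock: 7.28
tool_pos: [0.5475, -0.1478, 0.1919]
ee_rot: [0.001, -0.595, 0.804, -0.002]
wrist_force: [0.3, 0.0, -0.1]
opening: -0.0002
```

```bash
python3 - <<'E'
from h import *
rows([(.50,-.42,.19,-107)])
E
```

```text
t 7.275 p [ 0.5475 -0.1478  0.1919] yaw -107.0 F [ 0.3  0.  -0.1] q6 1.42
[27.42 -3.4   0.22] 0.001
```

Request:
send_rows(
  commands=[
    [1, 5, -0.6, 0, 0],
    [1, 11, -1.3, 0, 0],
    [1, 17, -2, 0, 0],
    [1, 23, -2.8, 0, 0],
    [1, 27, -3.4, 0, 0],
  ],
)

```text
clock: 7.9
tool_pos: [0.4984, -0.4176, 0.1874]
ee_rot: [-0.0, -0.594, 0.804, 0.001]
wrist_force: [0.6, -0.9, -0.2]
opening: 0.0002
```

```bash
python3 - <<'E'
from h import *
import cv2
im=viewer.read_camera("top");cv2.imwrite("pics/top6r.png",im[:,:,::-1])
cv2.imwrite(f"pics/top6.png",cv2.resize(im[140:300,310:480,::-1],None,fx=3.7,fy=3.7,interpolation=cv2.INTER_CUBIC))
im=viewer.read_camera("scene")[165:265,190:330,::-1]
cv2.imwrite(f"pics/scene6.png",cv2.resize(im,None,fx=5,fy=5,interpolation=cv2.INTER_CUBIC))
E
```

```text
(no output)
```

View pics/top6.png

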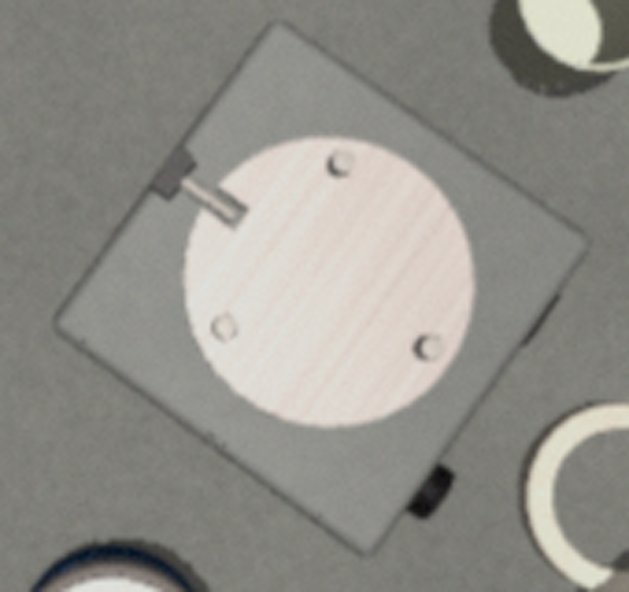

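View pics/scene6.png

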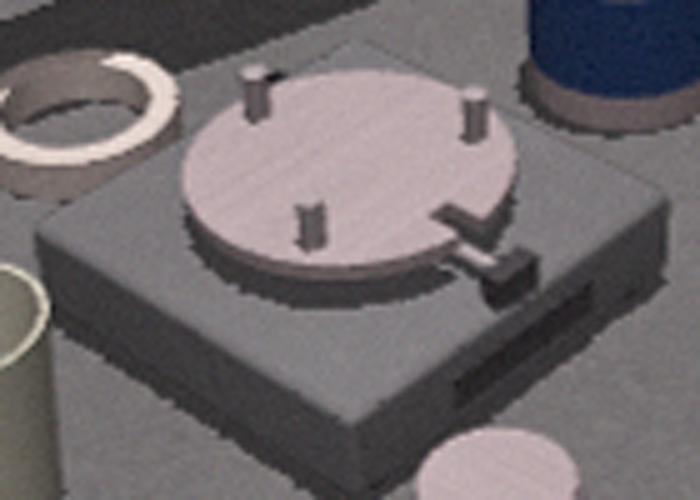

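```bash
python3 - <<'E'
from h import *
T=lambda x,y,z:ray("top",310+(x+.5)/3.7-.5,140+(y+.5)/3.7-.5,z)[:2]
P=[T(343,161,.103),T(431,346,.103),T(225,326,.103)]
c=np.mean(P,0)
for n,p,o in (("peg2",P[0],60),("peg1",P[1],180),("peg0",P[2],-60)):
    for cc in (C,c):
        d=p-cc;print(n,np.hypot(*d),(np.degrees(np.arctan2(d[1],d[0]))+o)%360)
print("pegs' centroid",c)
for n,x,y,z in (("notch",224,206,.079),("block",174,172,.071)):
    d=T(x,y,z)-C;print(n,np.hypot(*d),np.degrees(np.arctan2(d[1],d[0])))
rows([(*C,.15,-107)])
E
```

```text
peg2 0.05947082713442842 56.72098079590366
peg2 0.05938490742654523 55.76976106020245
peg1 0.05859061668305165 55.77832007727544
peg1 0.05948608253547714 56.18882839045905
peg0 0.06062916649841017 55.363726286171016
peg0 0.05981163694426762 55.89553783131852
pegs' centroid [ 0.55475034 -0.08872114]
notch 0.06623561394276208 55.97143870533051
block 0.09805311124270408 55.76700815667111
t 8.0 p [ 0.4981 -0.4191  0.1873] yaw -107.2 F [0.2 0.1 0.5] q6 1.02
[-33.14   4.36   3.74] -0.004
```

In the top view the pin lies centred in the open notch at about (224,206). The pegs put the notch at 55.9° and the pin is at about 55.7°, so they are aligned. Next I press down at the plate's centre.

Request:
send_rows(
  commands=[
    [1, -6, 0.8, 0, 0],
    [1, -12, 1.6, 0, 0],
    [1, -18, 2.4, 0, 0],
    [1, -24, 3.2, 0, 0],
    [1, -30, 4.0, 0, 0],
  ],
)

```text
clock: 8.62
tool_pos: [0.5484, -0.1137, 0.1879]
ee_rot: [-0.0, -0.595, 0.804, 0.001]
wrist_force: [0.7, -0.6, -0.3]
opening: -0.0
```

Request:
send_rows(
  commands=[
    [1, -3.1, 0.4, 0, 0],
    [1, -3.1, 0.4, 3, 0],
    [1, -3.1, 0.4, 7, 0],
    [1, -3.1, 0.4, 9, 0],
    [1, -3.1, 0.4, 9, 0],
  ],
)

```text
clock: 9.25
tool_pos: [0.5519, -0.0843, 0.0959]
ee_rot: [-0.002, -0.595, 0.803, 0.003]
wrist_force: [-0.5, -0.0, -0.2]
opening: -0.0002
```

```bash
python3 - <<'E'
from h import *
rows([(*C,.08,-107),(*C,.067,-107)])
E
```

```text
t 9.25 p [ 0.5519 -0.0843  0.0959] yaw -106.9 F [-0.5 -0.  -0.2] q6 1.53
[ 0.44 -0.42  1.59] 0.001
[ 0.44 -0.43  2.89] 0.001
```

Request:
send_rows(
  commands=[
    [1, 0.3, -0.3, 0, 0],
    [1, 0.3, -0.3, 0.5, 0],
    [1, 0.3, -0.3, 1.0, 0],
    [1, 0.3, -0.3, 1.4, 0],
    [1, 0.3, -0.3, 1.4, 0],
  ],
)

```text
clock: 9.88
tool_pos: [0.5559, -0.0897, 0.0843]
ee_rot: [-0.0, -0.595, 0.804, 0.0]
wrist_force: [0.0, 0.3, -0.2]
opening: -0.0001
```

Request:
send_rows(
  commands=[
    [1, 0, 0, 0.2, 0],
    [1, 0, 0, 0.4, 0],
    [1, 0, 0, 0.5, 0],
    [1, 0, 0, 0.6, 0],
    [1, 0, 0, 0.6, 0],
  ],
)

```text
clock: 10.5
tool_pos: [0.5563, -0.0898, 0.0791]
ee_rot: [0.0, -0.595, 0.804, -0.0]
wrist_force: [-0.5, 0.3, 0.3]
opening: 0.0003
```

Request:
send_rows(
  commands=[
    [1, 0, 0, 0.1, 0],
    [1, 0, 0, 0.2, 0],
    [1, 0, 0, 0.3, 0],
    [1, 0, 0, 0.4, 0],
    [1, 0, 0, 0.4, 0],
  ],
)

```text
clock: 11.12
tool_pos: [0.5564, -0.0898, 0.0762]
ee_rot: [-0.0, -0.595, 0.804, 0.0]
wrist_force: [-3.4, 0.8, 6.9]
opening: 0.0002
```

Request:
send_rows(
  commands=[
    [1, 0, 0, 0.1, 0],
    [1, 0, 0, 0.2, 0],
    [1, 0, 0, 0.3, 0],
    [1, 0, 0, 0.4, 0],
    [1, 0, 0, 0.4, 0],
  ],
)

```text
clock: 11.75
tool_pos: [0.5564, -0.0898, 0.0722]
ee_rot: [-0.0, -0.595, 0.804, 0.0]
wrist_force: [-3.3, 1.2, 6.6]
opening: -0.0002
```

Request:
send_rows(
  commands=[
    [1, 0, 0, 0.1, 0],
    [1, 0, 0, 0.2, 0],
    [1, 0, 0, 0.3, 0],
    [1, 0, 0, 0.4, 0],
    [1, 0, 0, 0.4, 0],
  ],
)

```text
clock: 12.38
tool_pos: [0.5564, -0.0898, 0.0682]
ee_rot: [-0.0, -0.595, 0.804, 0.0]
wrist_force: [-3.7, 1.1, 7.3]
opening: 0.0
```

Request:
send_rows(
  commands=[
    [1, 0, 0, 0.05, 0],
    [1, 0, 0, 0.1, 0],
    [1, 0, 0, 0.15, 0],
    [1, 0, 0, 0.2, 0],
    [1, 0, 0, 0.2, 0],
  ],
)

```text
clock: 13.0
tool_pos: [0.5564, -0.0898, 0.0669]
ee_rot: [-0.0, -0.595, 0.804, 0.0]
wrist_force: [-5.8, 1.4, 10.9]
opening: 0.0001
```

Force is starting to rise at z = 0.067. I'll press a little more to confirm the stop.

Request:
send_rows(
  commands=[
    [1, 0, 0, 0.05, 0],
    [1, 0, 0, 0.1, 0],
    [1, 0, 0, 0.15, 0],
    [1, 0, 0, 0.2, 0],
    [1, 0, 0, 0.2, 0],
  ],
)

```text
clock: 13.62
tool_pos: [0.5565, -0.0898, 0.0668]
ee_rot: [-0.001, -0.595, 0.804, 0.001]
wrist_force: [-10.6, 2.1, 19.4]
opening: -0.0003
```

Hard stop at z = 0.0668 with 19 N. I'll lift straight off and then look.

Request:
send_rows(
  commands=[
    [1, 0, 0, -0.4, 0],
    [1, 0, 0, -1, 0],
    [1, 0, 0, -4, 0],
    [1, 0, 0, -9, 0],
    [1, 0, 0, -12, 0],
  ],
)

```text
clock: 14.25
tool_pos: [0.5571, -0.09, 0.1852]
ee_rot: [0.001, -0.595, 0.804, -0.001]
wrist_force: [1.0, -1.2, 0.1]
opening: -0.0002
```

Request:
send_rows(
  commands=[
    [1, 5, -0.6, 0, 0],
    [1, 11, -1.3, 0, 0],
    [1, 17, -2, 0, 0],
    [1, 23, -2.8, 0, 0],
    [1, 28, -3.4, 0, 0],
  ],
)

```text
clock: 14.88
tool_pos: [0.5062, -0.3697, 0.1824]
ee_rot: [-0.0, -0.595, 0.804, 0.0]
wrist_force: [0.2, -0.1, 0.8]
opening: -0.0
```

```bash
python3 - <<'E'
from h import *
import cv2
im=viewer.read_camera("top");cv2.imwrite("pics/top7r.png",im[:,:,::-1])
a=cv2.resize(im[140:300,310:480,::-1],None,fx=2.4,fy=2.4,interpolation=cv2.INTER_CUBIC)
im=viewer.read_camera("scene");cv2.imwrite("pics/scene7r.png",im[:,:,::-1])
b=cv2.resize(im[165:265,190:330,::-1],None,fx=2.7,fy=2.7,interpolation=cv2.INTER_CUBIC)
b=cv2.copyMakeBorder(b,0,a.shape[0]-b.shape[0],0,0,cv2.BORDER_CONSTANT)
cv2.imwrite("pics/after7.png",np.hstack([a,b]))
s=sense();print(s["clock"],s["wrist_force"],s["tool_pos"])
E
```

```text
14.975 [-0.43472029  0.39960293  0.75983763] [ 0.50561657 -0.37223382  0.18244328]
```

View pics/after7.png

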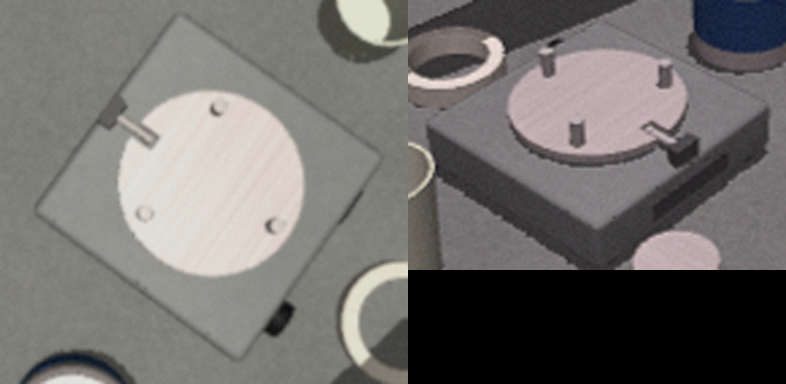

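View pics/top7r.png

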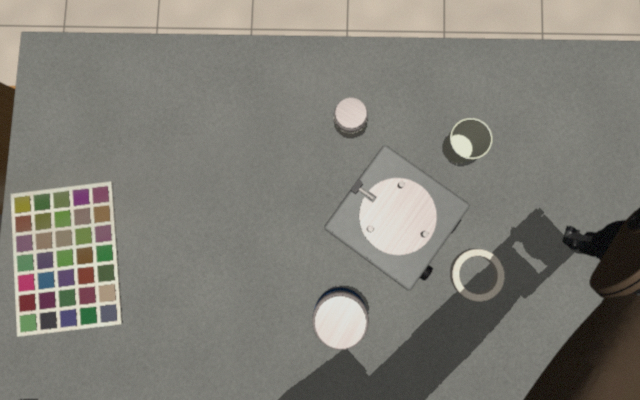

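The plate is seated. The pin fills the notch and lies level with the plate's face, at about (140,130) in the left crop and (660,135) in the right. The tins, cup and tape are at their starting pixels, and the arm is clear.

```bash
python3 -c "
from plant import order
print(order.finish_job())"
```

```text
the job is handed in; nothing more can be done
None
```

The plate is seated with the drive pin in its notch, and the job is handed in at about 15 s of the 56 s allowed.

- **Turning:** I pushed peg1 clockwise about 131° with the shut fingertips, at about 2–3.5 N. The pegs then put the notch at 55.9° and the pin at about 55.7°. One earlier scene-camera reading during the push disagreed by a few degrees, so I moved the arm aside and used the top view instead.
- **Pressing:** I pressed at the plate's centre. It went past the 4 mm depth where it would have struck the pin, at about 7 N. It stopped hard with the fingertip at z = 0.0668 m under 19 N, matching the 67 mm for fully seated. I then lifted straight off.
- **Last checks:** Both cameras show the pin lying in the notch with the plate down. By eye, the tins, cup and tape are at their starting pixels. The arm was clear and touching nothing. No final check failed.

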